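# Offer up the sensor dust flap to its hinge and hold it for the pin

## Robot

A 6-joint arm with a two-finger parallel gripper is mounted at the origin on the work surface. World frame = base frame: x ahead of the robot, y to its left, z up, the work surface at z = 0. Lengths are in mm, angles in rad, forces in N, time in s.
With the tool pointing down it reaches from about 350 to 975 mm from the base axis. Payload 7.1 kg.
Tool frame: the origin (TCP) lies at the very end of the fingers, on their centre line; the grasp point (between the pads) lies 19 mm behind it; z points along the fingers, y is the direction in which the jaws open and shut (so a half turn about z gives the same grasp; the last joint's range is limited). The gripper opens to 88 mm and grips with 3 to 60 N. Pads are 20 mm wide; open, the fingers measure 115 mm over their backs; the gripper's body (75 mm by 178 mm) begins 61 mm behind the grasp point.
Start: joints at [-1.232, 0.423, 1.63, -0, 1.089, -0.019], TCP at [218.901, -585.395, 222.675] pointing down, gripper open.
Joint ranges: [-3, 3], [-0.9, 2.11], [0.09, 2.58], [-1.31, 4.45], [0.11, 2.69], [-2.54, 2.54]. Speed limits (rad/s): [2.39, 2.39, 3.01, 3.14, 3.14, 3.14].

## Interface

Orientations are given as a rotation vector (axis times angle).
In Python, from workcell import readout, imaging, close_job gives the robot as it stands.
- The arm moves only by the tool carry_out, never from a script. Its argument "rows" is a list of rows, each a list of 3 entries, a list of its own where there are three numbers: the shift along the tool's x, y, z in m, then the turn, a rotation vector about the tool's x, y, z in rad, then the closure, from 0 (fully open) to 1 (shut). In form: [[[dx, dy, dz], [wx, wy, wz], hand], ...]. A call has 1 to 12 rows; each row shifts and turns the commanded pose from where the row before left it, along the tool's axes as they then stand; what a row does not reach is not made up. A row lasts 1/12 s, in which the tool goes at most 41.7 mm and 7.16 degrees, less where a joint would pass 70% of its speed; a pose out of reach is approached as far as the arm can. A call with a gripper value outside its range is refused whole. The fingers move at their own pace and stop on an object; the grip force is fixed at half the most. Time passes only in rows, so rows that do not move let the fingers close. It gives the time, the measured TCP pose, the force and the opening at its end, in the units of the state.
- readout.get_obs(): the state, without advancing time (a new reading comes with each control period).
- imaging.get_image(name): name is "side" or "top" or "wrist"; returns the picture (480x640x3 uint8, red, green, blue); there is no depth.
- imaging.camera_params(name): a dict with "fx", "fy", "cx", "cy" (pixels), "rvec" (rotation vector, rad) and "tvec" (3), from world to camera coordinates, as OpenCV has them; the wrist camera has in their place "T_tool_cam" (4x4, takes a point from camera to tool coordinates, whose origin is the TCP and whose axes are the flange's). Camera axes: x right, y down, z forward; pixel columns grow to the right and rows downward; lengths in mm; the calibration is good to about 2 mm. A picture is of the moment at which its call begins: read the wrist's pose just before it. camera_params takes no time and is no camera call.
- close_job(): hands the job in, once; it reports no verdict.
The state is a dict: "t": time; "qpos": joint angles; "qvel": joint speeds; "joint_torque": joint torques, N m; "ee_pos": TCP position; "orientation": TCP orientation; "ft_force": force on the tool from outside, world axes, zero at the start; "moment": the same for the moment, N m; "width": finger opening in mm.
Only numpy, scipy, OpenCV 4.12 (cv2) and the standard library are available. Lean on these libraries where they do the work, as an engineer would, in place of code of your own. Each camera call takes 0.05 s, during which the arm holds its last target.

## Task

Pick up the steel dust flap by the bar on its top (the one with a hinge barrel on one edge, not the plain blanking plate) and fit it over the sensor housing, with its barrel between the two barrels of the jamb block. Press it down against the sprung seal pad until it is fully home on the housing rim, pushed back against the jamb so that the holes of the three barrels line up for the hinge pin, and finish still gripping the bar and holding the flap there: let nothing go. Leave everything else on the counter where it is.

Things in the scene. Friction and masses are not known exactly. Their poses are not given: they have to be found in the camera images.
- flap_grip (a point): centre of the grip bar of the loose steel dust flap (0.36 to 0.54 kg): plate 90 (x) x 80 (y) x 5 mm, flat on the counter at first; bar 14 (x) x 62 (y) x 22 mm on two posts over the plate's middle, its centre 46 mm and top 57 mm above the plate's underside, gripped from above across its 14 mm. Frame: the flap's, x to the edge with the hinge barrel, z up
- flap_hole (a point): centre of the flap's hinge barrel (flap's frame): 18 mm diameter, 24 mm long along y, ends chamfered 2 mm, 10 mm hole along y. It lies 60 mm in +x from the bar's centre, 36.5 mm below it and 9.5 mm above the plate's underside; a neck 24 mm wide joins it to the plate
- stand_hole (a point): point on the stand's hinge axis midway between its two fixed barrels, 51.5 mm above the counter, where flap_hole must come. Frame: the stand's, x from housing to jamb block, y along the hinge axis. Fixed barrels: 18 mm diameter, 10 mm holes, chamfered 2 mm, 15 to 35 mm either side in y. Jamb face 9.7 mm beyond in +x, top 56 mm up: the flap's barrel bears on it with holes within 1 mm of line
- stand: fixed sensor stand, origin on the counter under the housing's middle; base plate 156 x 110 x 8 mm; open housing 90 (x) x 80 (y) mm with its rim 42 mm above the counter; jamb block 69.7 to 95 mm in +x, 84 mm wide. With the flap home its plate lies on the rim, its bar's centre is 88 mm above the counter right over this origin and the holes are in line
- seal_pad (a joint): travel (m, downward) of the sprung rubber-faced seal pad, 60 x 50 mm, in the middle of the housing: 0 at rest (top 50 mm above the counter, 8 mm proud of the rim), 0.008 when the flap lies on the rim. Spring 6 N at 0, 12 N at 0.008, more than the flap's weight: the flap must be held down
- blank_grip (a point): centre of the grip bar of the plain blanking plate, same plate and bar as the flap but with no barrel; 46 mm above its underside; to be left alone
- slug0: square lead slug, 32 x 32 x 18 mm, lying on the counter, a bystander; origin at the centre of its underside
- slug1: square lead slug, 32 x 32 x 18 mm, lying on the counter, a bystander; origin at the centre of its underside
- slug2: square lead slug, 32 x 32 x 18 mm, lying on the counter, a bystander; origin at the centre of its underside
- slug3: square lead slug, 32 x 32 x 18 mm, lying on the counter, a bystander; origin at the centre of its underside
- follower: bronze gland follower, flange 72 mm in diameter and 10 mm thick, neck 46 mm in diameter, 32 mm tall in all, a bystander; origin at the centre of its underside
- gauge: steel feeler gauge set in a folding case, 104 x 18 x 13 mm along its x, two blades fanned out, a bystander; origin at the centre of its underside
- calipers: stainless calipers lying flat, 210 mm long along their x, jaws 50 mm, 12 mm thick, a bystander; origin under the middle of the beam

How it is judged (in metres and radians):
On the way:
1. the flap is lifted clear of the counter in the gripper, its bar's centre above 100 mm (height (world z) of flap_grip above 0.1 m and contact force between the fingers and flap above 1 N), for 0.2 s.
At the end, for the whole second after the job is handed in: Pad pressed 6.6 mm or more of its 8; flap hole within 2.8 mm of the jamb barrels' axis in x and z and 4.5 mm of mid-gap in y; hinge axes parallel and flap level to 0.08 rad; fingers still grip the bar (over 3 N, grasp point within 22 mm of the bar's centre in height) (value of joint seal_pad above 0.0066 m and x of flap_hole in the frame of stand_hole between -0.0028 and 0.0028 m and y of flap_hole in the frame of stand_hole between -0.0045 and 0.0045 m and z of flap_hole in the frame of stand_hole between -0.0028 and 0.0028 m and angle between the y axis of flap_hole and the y axis of stand_hole, either way round below 0.08 rad and angle between flap_hole's own z axis and vertical below 0.08 rad and contact force between the fingers and flap above 3 N and z of the grasp point in the frame of flap_grip between -0.022 and 0.022 m); the arm keeps its last pose, push and grip.
It fails at once if a bystander (slug, gland follower, feeler gauge or calipers) is moved more than 20 mm (distance of any of slug0, slug1, slug2, slug3, follower, gauge, calipers from where it was at the start of the episode above 0.02 m).
It fails at once if the blanking plate is moved more than 20 mm (distance of blank_grip from where it was at the start of the episode above 0.02 m).
It also fails if it takes over 38 s, if anything falls off the work surface, if the arm or the gripper's body presses on something with over 40 N, if the wrist force passes 120 N, or if a joint passes its speed limit or range.

## Working session

There is one attempt and no reset: what is moved stays moved. The work goes in short steps, Python scripts to look and compute and a tool call to move; the robot and the scene stay as the last step left them, time stands still between calls to the robot, and variables do not carry over. Pictures are saved under pics/ and viewed, and the job is handed in when it is done.

Besides the shell and the picture viewer there is one more tool, called after "Call:" as name(argument=value, ...), one argument or row to a line, values as JSON. carry_out: Moves the arm, as the interface text tells. Its arguments: {"type":"object","properties":{"rows":{"type":"array","items":{"type":"array"}}},"required":["rows"]}

```bash
mkdir -p pics; ls; python3 - <<'E'
from workcell import readout, imaging
import cv2
for n in ["top","side","wrist"]:
    im=imaging.get_image(n); cv2.imwrite(f"pics/{n}0.png",im[:,:,::-1]); print(n,imaging.camera_params(n))
print(readout.get_obs())
E
```

```text
pics
top {'fx': 587.264897996618, 'fy': 587.264897996618, 'cx': 320.4741972315863, 'cy': 235.00661438511557, 'rvec': array([ 2.04650879, -2.15295318,  0.24120851]), 'tvec': array([  35.74700204,  578.76409831, 1019.73280903])}
side {'fx': 447.76962479991886, 'fy': 447.76962479991886, 'cx': 322.47884171028494, 'cy': 240.54375340403877, 'rvec': array([ 0.24423721, -2.82374251,  1.2257391 ]), 'tvec': array([545.01028139,  90.54984089, 712.17995904])}
wrist {'fx': 403.7499588567395, 'fy': 403.7499588567395, 'cx': 316.60441203308324, 'cy': 240.1997904155946, 'T_tool_cam': array([[ 4.75019759e-04, -9.53158858e-01, -3.02469777e-01,
         8.38140659e+01],
       [ 9.99998869e-01,  2.10382650e-05,  1.50417148e-03,
        -1.56841184e-01],
       [-1.42735093e-03, -3.02470150e-01,  9.53157789e-01,
        -1.60519576e+02],
       [ 0.00000000e+00,  0.00000000e+00,  0.00000000e+00,
         1.00000000e+00]])}
{'t': 0.15, 'qpos': array([-1.23200993e+00,  4.23679584e-01,  1.63048675e+00, -7.58616256e-06,
        1.08858845e+00, -1.90165525e-02]), 'qvel': array([ 0.00085326, -0.00108692, -0.00201276, -0.00036155, -0.00044014,
        0.00051353]), 'joint_torque': array([ 1.15890753e-04, -5.44986141e+01, -2.73919737e+01,  6.44447026e-02,
        2.04437622e-02, -6.75325805e-05]), 'ee_pos': array([ 218.75896958, -585.01810007,  222.08223184]), 'orientation': array([-3.09032317e+00, -5.58843761e-01,  3.00931858e-04]), 'ft_force': array([-0.5207926 , -0.78975426,  0.02582752]), 'moment': array([0.03348041, 0.00677728, 0.03662683]), 'width': 87.87949927694694}
```

View pics/top0.png

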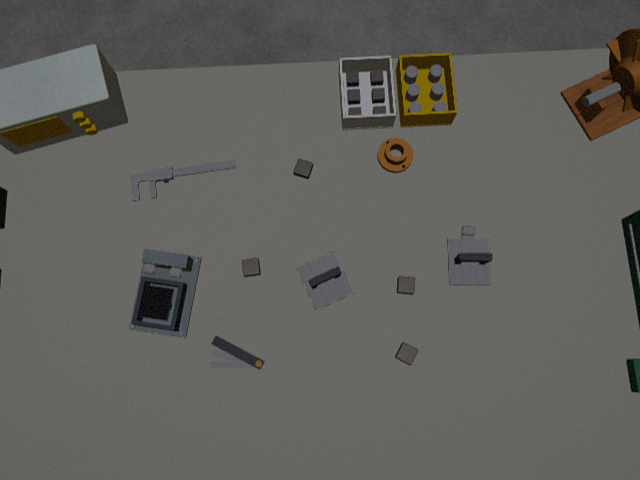

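View pics/side0.png

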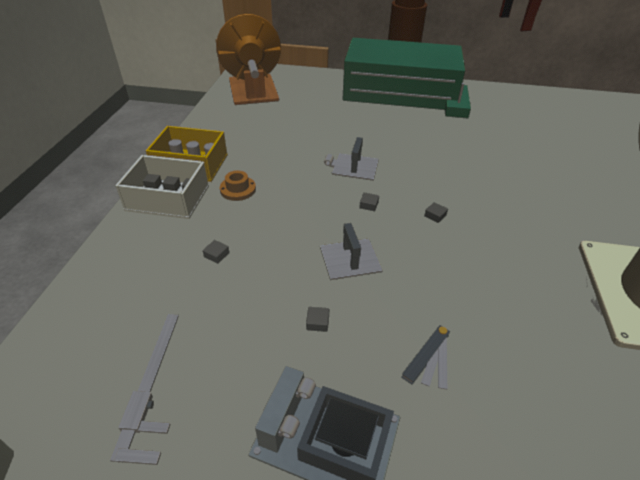

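View pics/wrist0.png

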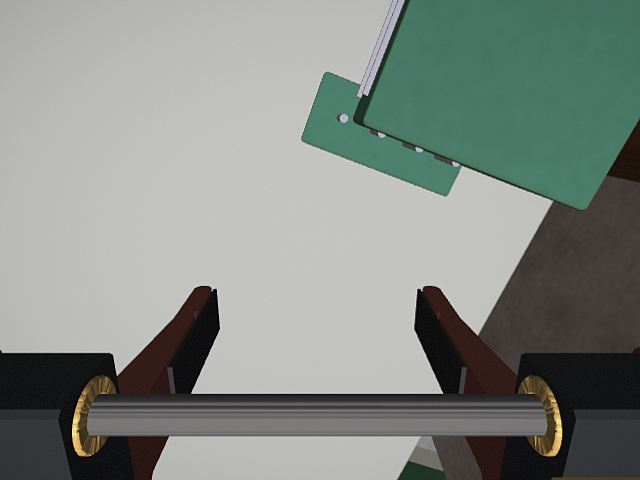

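The top picture shows the flap at about (470,262) with its barrel at (468,231), the blanking plate at (325,280), and the stand at (165,292) with its jamb at the top. I'll enlarge these for corner picking.

```bash
python3 - <<'E'
import cv2
a=cv2.imread("pics/top0.png")
def c(im,x,y,w,h,s,n): cv2.imwrite(n,cv2.convertScaleAbs(cv2.resize(im[y:y+h,x:x+w],None,fx=s,fy=s,interpolation=cv2.INTER_CUBIC),alpha=1.5))
c(a,430,215,80,80,7,"pics/flap.png"); c(a,120,240,90,105,5.5,"pics/stand.png")
b=cv2.imread("pics/side0.png")
c(b,245,360,160,120,5,"pics/stands.png"); c(b,315,130,70,55,8,"pics/flaps.png")
E
```

```text
(no output)
```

View pics/flap.png

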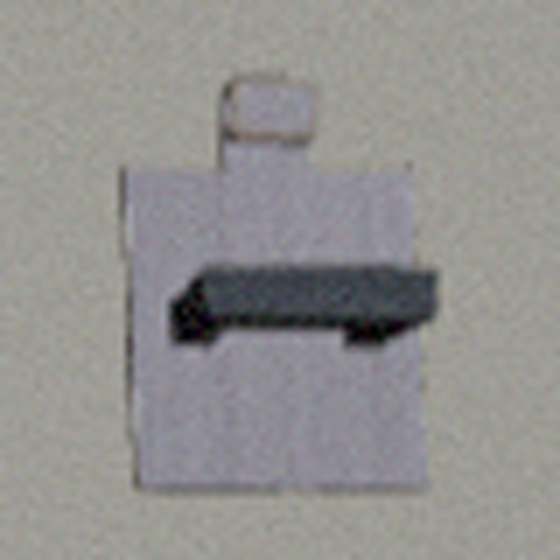

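View pics/stand.png

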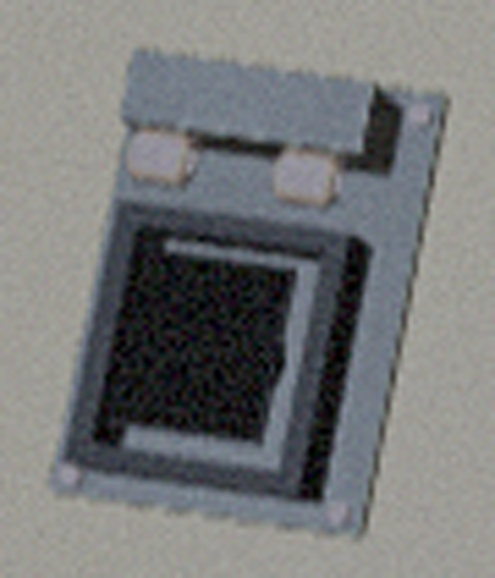

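View pics/stands.png

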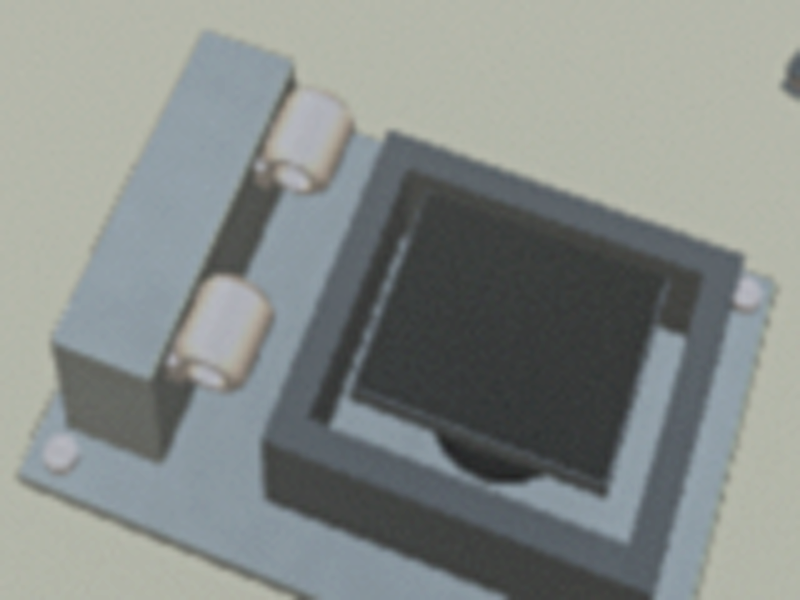

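View pics/flaps.png

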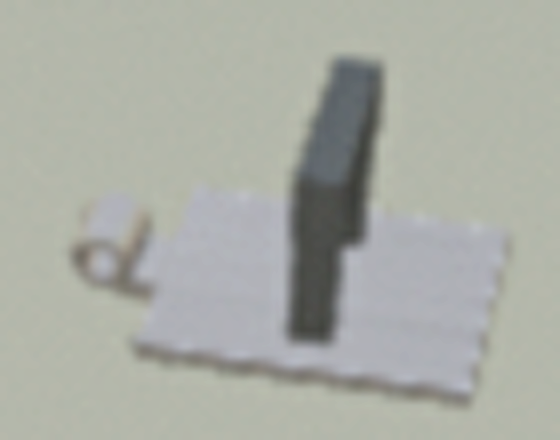

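```bash
cat > fit.py <<'E'
import numpy as np,cv2
from scipy.optimize import least_squares
from workcell import imaging
def px(c,s,o): return (np.array(c,float)+.5)/s-.5+np.array(o)
def proj(P,n):
    c=imaging.camera_params(n); K=np.array([[c['fx'],0,c['cx']],[0,c['fy'],c['cy']],[0,0,1]])
    return cv2.projectPoints(np.asarray(P,float),c['rvec'],c['tvec'],K,None)[0][:,0]
def W(p,P):
    c,s=np.cos(p[2]),np.sin(p[2]); P=np.asarray(P,float)
    return P@np.array([[c,-s,0],[s,c,0],[0,0,1]]).T+[p[0],p[1],0]
def fit(d,x0,z=0):
    f=lambda p:np.concatenate([(proj(W(p,P),n)-U).ravel() for n,P,U in d])
    r=least_squares(f,x0,loss='soft_l1'); return r.x,f(r.x)
E
cat > a.py <<'E'
from fit import *
pl=[(45,40,5),(45,-40,5),(-45,40,5),(-45,-40,5),(7,31,57),(7,-31,57),(-7,31,57),(-7,-31,57)]
ft=("top",pl,px([(122,168),(410,168),(140,487),(427,487),(207,268),(437,270),(190,318),(435,312)],7,(430,215)))
fs=("side",pl,px([(133,343),(198,187),(475,392),(510,232),(295,178),(335,58),(350,185),(383,65)],8,(315,130)))
st=[(45,40,42),(45,-40,42),(-45,40,42),(-45,-40,42),(95,42,56),(95,-42,56),(69.7,42,56),(69.7,-42,56)]
tt=("top",st,px([(120,202),(343,233),(68,462),(303,492),(135,48),(378,85),(122,120),(362,152)],5.5,(120,240)))
ts=("side",st,px([(262,440),(390,130),(650,598),(745,255),(52,343),(205,30),(155,378),(295,72)],5,(245,360)))
np.set_printoptions(precision=2,suppress=True)
for nm,a,b,x0 in (("flap",ft,fs,(600,-250,0)),("stand",tt,ts,(550,300,0))):
    for d in ([a],[b],[a,b]):
        x,r=fit(d,x0); print(nm,[q[0] for q in d],x); print(r.reshape(-1,2).T)
E
python3 a.py
```

```text
flap ['top'] [ 527.31 -277.5    -0.05]
[[-0.2  -0.29 -0.59  0.21 -0.79 -0.1   2.02  0.67]
 [ 0.01  0.04  0.22  0.28 -0.45 -0.7  -0.15  0.74]]
flap ['side'] [ 526.31 -273.06   -0.06]
[[ 0.16 -0.57 -0.16  0.51 -0.14 -0.05 -0.19  0.46]
 [ 0.53  0.08  0.38 -0.2  -0.09 -0.35 -0.07 -0.39]]
flap ['top', 'side'] [ 526.93 -276.56   -0.05]
[[-0.63 -0.71 -1.09 -0.28 -1.27 -0.57  1.53  0.19  0.15 -0.67 -0.27  0.31
  -0.2  -0.19 -0.28  0.31]
 [ 0.19  0.28  0.41  0.52 -0.25 -0.45  0.05  0.99 -0.4  -0.76 -0.64 -1.11
  -1.03 -1.2  -1.01 -1.26]]
stand ['top'] [472.84 312.34  -0.19]
[[ 0.3   1.86 -0.34 -0.2  -0.23 -0.09 -0.67  0.24]
 [-0.47 -0.3   0.44  1.04 -0.14 -0.84  0.02  0.3 ]]
stand ['side'] [471.82 315.4   -0.19]
[[-0.1  -0.15  1.34  0.7  -0.94 -0.43 -0.66  0.59]
 [ 0.38 -0.1  -0.    0.2  -0.24 -0.66  0.96 -2.45]]
stand ['top', 'side'] [472.2  314.78  -0.19]
[[-0.85  0.66 -1.8  -1.71 -1.23 -1.14 -1.75 -0.89 -0.35 -0.31  0.95  0.44
  -1.1  -0.52 -0.87  0.47]
 [-0.17  0.25  0.71  1.57  0.17 -0.26  0.32  0.87 -0.32 -0.64 -0.65 -0.29
  -0.99 -1.22  0.23 -3.  ]]
```

Flap is near (527,-276) with yaw -0.053, and the stand near (472,314) with yaw -0.19. I'll plan the hover over the flap.

```bash
cat > plan.py <<'E'
import numpy as np
from scipy.spatial.transform import Rotation as R
from workcell import readout
np.set_printoptions(precision=4,suppress=True)
def st():
    o=readout.get_obs(); M=R.from_rotvec(o['orientation']).as_matrix()
    print('t',round(o['t'],2),'tcp',o['ee_pos'].round(2),'yawY',round(np.arctan2(M[1,1],M[0,1]),4),'z',M[:,2].round(4),'F',o['ft_force'].round(1),'Mo',o['moment'].round(2),'w',round(o['width'],1)); return o,M
def plan(tgt,yaw,n):
    """n equal rows: constant turn and per row tool shift (m) along straight world line"""
    o,M=st(); Rd=np.column_stack([[np.cos(yaw+np.pi/2),np.sin(yaw+np.pi/2),0],[np.cos(yaw),np.sin(yaw),0],[0,0,-1]])
    w=R.from_matrix(M.T@Rd).as_rotvec(); d=(np.array(tgt)-o['ee_pos'])/1000
    print('total tool shift now',M.T@d,'turn',w, 'shift in final frame',Rd.T@d)
    c=R.from_matrix(M)
    for i in range(n):
        print((c.as_matrix().T@d/n).round(4).tolist(),(w/n).round(4).tolist()); c=c*R.from_rotvec(w/n)
E
python3 -c "
from plan import *
plan((525,-275,140),-0.053,12)"
```

```text
t 0.15 tcp [ 218.76 -585.02  222.08] yawY -1.213 z [-0.0004  0.0011 -1.    ] F [-0.5 -0.8  0. ] Mo [0.03 0.01 0.04] w 87.9
total tool shift now [ 0.3954 -0.183   0.0823] turn [-0.001  -0.0007 -1.16  ] shift in final frame [0.3258 0.2894 0.0821]
[0.033, -0.0153, 0.0069] [-0.0001, -0.0001, -0.0967]
[0.0343, -0.012, 0.0069] [-0.0001, -0.0001, -0.0967]
[0.0353, -0.0086, 0.0069] [-0.0001, -0.0001, -0.0967]
[0.0359, -0.0052, 0.0068] [-0.0001, -0.0001, -0.0967]
[0.0363, -0.0017, 0.0068] [-0.0001, -0.0001, -0.0967]
[0.0363, 0.0018, 0.0068] [-0.0001, -0.0001, -0.0967]
[0.0359, 0.0053, 0.0068] [-0.0001, -0.0001, -0.0967]
[0.0352, 0.0087, 0.0068] [-0.0001, -0.0001, -0.0967]
[0.0342, 0.0121, 0.0068] [-0.0001, -0.0001, -0.0967]
[0.0329, 0.0153, 0.0068] [-0.0001, -0.0001, -0.0967]
[0.0313, 0.0185, 0.0068] [-0.0001, -0.0001, -0.0967]
[0.0294, 0.0214, 0.0068] [-0.0001, -0.0001, -0.0967]
```

Call:
carry_out(
  rows=[
    [[0.033,-0.0153,0.0069],[0,0,-0.0967],0],
    [[0.0343,-0.012,0.0069],[0,0,-0.0967],0],
    [[0.0353,-0.0086,0.0069],[0,0,-0.0967],0],
    [[0.0359,-0.0052,0.0068],[0,0,-0.0967],0],
    [[0.0363,-0.0017,0.0068],[0,0,-0.0967],0],
    [[0.0363,0.0018,0.0068],[0,0,-0.0967],0],
    [[0.0359,0.0053,0.0068],[0,0,-0.0967],0],
    [[0.0352,0.0087,0.0068],[0,0,-0.0967],0],
    [[0.0342,0.0121,0.0068],[0,0,-0.0967],0],
    [[0.0329,0.0153,0.0068],[0,0,-0.0967],0],
    [[0.0313,0.0185,0.0068],[0,0,-0.0967],0],
    [[0.0294,0.0214,0.0068],[0,0,-0.0967],0],
  ],
)

```text
t: 1.15
ee_pos: [526.1, -273.7, 140.3]
orientation: [-2.274, -2.167, 0.0]
ft_force: [1.1, 0.2, -0.1]
width: 87.8
```

Call:
carry_out(
  rows=[
    [[0,0,0],[0,0,0],0],
    [[0,0,0],[0,0,0],0],
  ],
)

```text
t: 1.32
ee_pos: [525.8, -273.7, 140.1]
orientation: [-2.275, -2.165, 0.001]
ft_force: [0.7, -0.2, -0.9]
width: 87.6
```

```bash
python3 -c "
from plan import *
from workcell import imaging
import cv2
plan((526.8,-276,140),-0.053,1)
cv2.imwrite('pics/w1.png',imaging.get_image('wrist')[:,:,::-1])"
```

```text
t 1.32 tcp [ 525.79 -273.71  140.08] yawY -0.0499 z [-0.0011  0.0005 -1.    ] F [ 0.7 -0.2 -0.9] Mo [-0.02 -0.08 -0.04] w 87.6
total tool shift now [-0.0022  0.0011  0.0001] turn [-0.0012 -0.0005  0.0031] shift in final frame [-0.0022  0.0011  0.0001]
[-0.0022, 0.0011, 0.0001] [-0.0012, -0.0005, 0.0031]
```

View pics/w1.png

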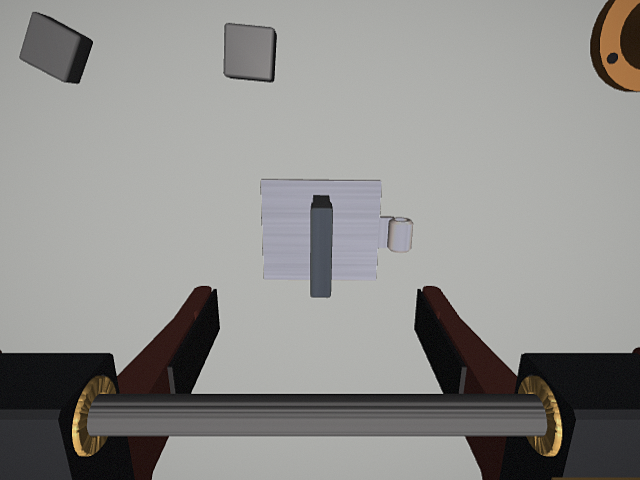

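The wrist picture shows the flap between the fingers, plate corners near (262,180) to (377,278), bar along columns 310-332, barrel at (400,234) on the right as intended.

```bash
python3 -c "
import cv2
a=cv2.imread('pics/w1.png')[170:310,250:420]
cv2.imwrite('pics/w1c.png',cv2.resize(a,None,fx=4,fy=4,interpolation=cv2.INTER_CUBIC))"
```

```text
(no output)
```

View pics/w1c.png

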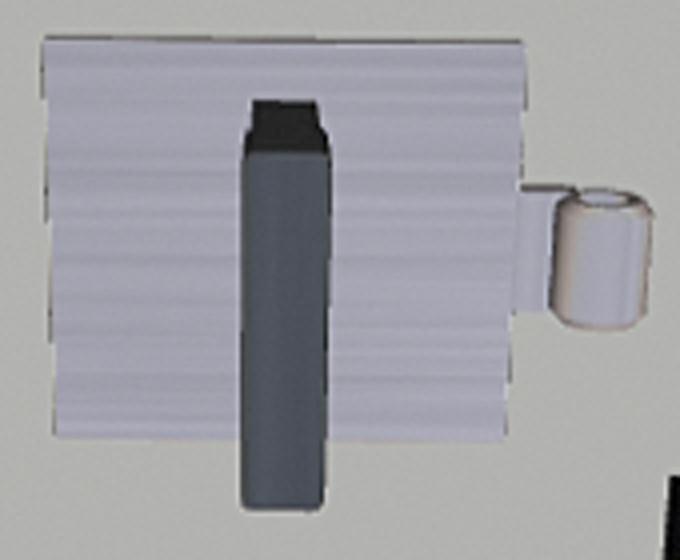

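```bash
cat > wfit.py <<'E'
from plan import *
from scipy.optimize import least_squares
from workcell import imaging
def px(c,s,o): return (np.array(c,float)+.5)/s-.5+np.array(o)
C=imaging.camera_params("wrist")
def wproj(P,tcp,M):
    T=np.eye(4);T[:3,:3]=M;T[:3,3]=tcp; Q=np.linalg.inv(T@C['T_tool_cam'])
    p=np.asarray(P)@Q[:3,:3].T+Q[:3,3]; return np.c_[C['fx']*p[:,0]/p[:,2]+C['cx'],C['fy']*p[:,1]/p[:,2]+C['cy']]
def fitw(P,U,x0,tcp,M,zfree=False):
    P=np.asarray(P,float)
    def W(p):
        c,s=np.cos(p[2]),np.sin(p[2]); return P@np.array([[c,-s,0],[s,c,0],[0,0,1]]).T+[p[0],p[1],p[3] if zfree else 0]
    f=lambda p:(wproj(W(p),tcp,M)-U).ravel()
    r=least_squares(f,x0+((0,) if zfree else ())); print(r.x); print(f(r.x).reshape(-1,2).T.round(1)); return r.x
E
python3 - <<'E'
from wfit import *
o,M=st()
P=[(-45,40,5),(45,40,5),(-45,-40,5),(45,-40,5),(-7,31,57),(7,31,57),(-7,-31,57),(7,-31,57)]
U=px([(45,37),(523,42),(55,436),(503,439),(244,153),(330,153),(242,508),(323,508)],4,(250,170))
for z in (0,1):
    x=fitw(P,U,(527,-276,-.05),o['ee_pos'],M,z)
plan((x[0],x[1],28),x[2],1)
E
```

```text
t 1.37 tcp [ 525.07 -274.79  140.38] yawY -0.0521 z [-0.001   0.0002 -1.    ] F [-1.1 -1.  -0.1] Mo [-0.04 -0.07 -0.06] w 87.8
[ 527.8093 -278.2122   -0.0605]
[[-1.5  1.7 -0.6  0.8 -0.7  0.5 -0.5  0.3]
 [-0.5 -0.7  0.5  0.7 -1.2 -1.   1.4  1.5]]
[ 527.7706 -279.9288   -0.0605   -5.5887]
[[-0.3  0.5  0.5 -0.2 -0.4  0.2 -0.3  0.1]
 [ 0.6  0.4 -0.3 -0.1 -0.5 -0.3  0.   0.2]]
t 1.37 tcp [ 525.07 -274.79  140.38] yawY -0.0521 z [-0.001   0.0002 -1.    ] F [-1.1 -1.  -0.1] Mo [-0.04 -0.07 -0.06] w 87.8
total tool shift now [-0.005   0.0031  0.1124] turn [-0.001  -0.0002  0.0085] shift in final frame [-0.005   0.003   0.1124]
[-0.005, 0.0031, 0.1124] [-0.001, -0.0002, 0.0085]
```

Call:
carry_out(
  rows=[
    [[-0.003,0.0025,0.024],[0,0,0.007],0],
    [[0,0,0.024],[0,0,0],0],
    [[0,0,0.024],[0,0,0],0],
    [[0,0,0.024],[0,0,0],0],
    [[0,0,0.016],[0,0,0],0],
    [[0,0,0],[0,0,0],0],
    [[0,0,0],[0,0,0],0],
  ],
)

```text
t: 1.95
ee_pos: [526.2, -279.4, 28.5]
orientation: [-2.288, -2.15, 0.001]
ft_force: [0.7, -0.6, -0.1]
width: 87.8
```

```bash
python3 -c "
from plan import *
from workcell import imaging
import cv2
st()
cv2.imwrite('pics/w2.png',imaging.get_image('wrist')[:,:,::-1])"
```

```text
t 1.95 tcp [ 526.24 -279.38   28.49] yawY -0.0621 z [-0.0015  0.0007 -1.    ] F [ 0.7 -0.6 -0.1] Mo [-0.02 -0.1  -0.01] w 87.8
```

View pics/w2.png

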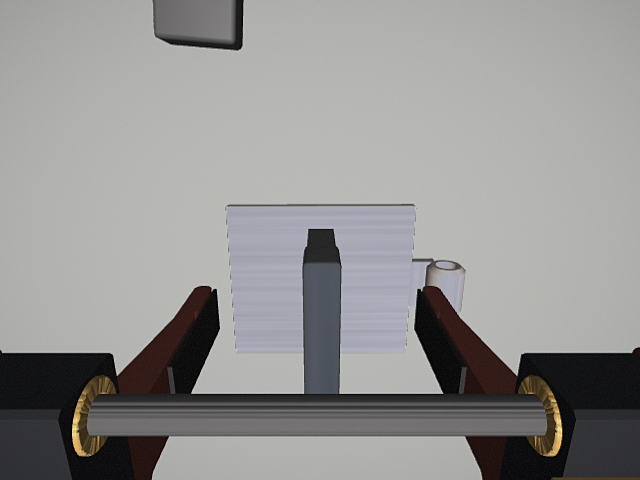

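The bar is centred at column about 321 against 316.5 between the fingers, so I'll shift 2 mm in y and close.

Call:
carry_out(
  rows=[
    [[0,0.002,0],[0,0,0],0],
    [[0,0,0],[0,0,0],1],
    [[0,0,0],[0,0,0],1],
    [[0,0,0],[0,0,0],1],
    [[0,0,0],[0,0,0],1],
    [[0,0,0],[0,0,0],1],
    [[0,0,0],[0,0,0],1],
    [[0,0,0],[0,0,0],1],
    [[0,0,0],[0,0,0],1],
    [[0,0,0],[0,0,0],1],
    [[0,0,0],[0,0,0],1],
    [[0,0,0],[0,0,0],1],
  ],
)

```text
t: 3.0
ee_pos: [529.5, -278.6, 28.7]
orientation: [-2.287, -2.154, -0.0]
ft_force: [0.1, 0.7, -0.2]
width: 17.9
```

Call:
carry_out(
  rows=[
    [[0,0,-0.01],[0,0,0],1],
    [[0,0,-0.02],[0,0,0],1],
    [[0,0,-0.03],[0,0,0],1],
    [[0,0,-0.035],[0,0,0],1],
    [[0,0,-0.035],[0,0,0],1],
    [[0,0,-0.02],[0,0,0],1],
    [[0,0,-0.01],[0,0,0],1],
    [[0,0,0],[0,0,0],1],
    [[0,0,0],[0,0,0],1],
    [[0,0,0],[0,0,0],1],
  ],
)

```text
t: 3.83
ee_pos: [528.2, -277.8, 186.8]
orientation: [-2.284, -2.152, 0.002]
ft_force: [0.3, -0.2, -3.9]
width: 13.8
```

```bash
python3 -c "
from plan import *
from workcell import imaging
import cv2
st()
a=imaging.get_image('wrist')[:,:,::-1]
cv2.imwrite('pics/w3.png',a)
cv2.imwrite('pics/w3c.png',cv2.resize(a[190:380,215:475],None,fx=3,fy=3,interpolation=cv2.INTER_CUBIC))
plan((472.2,314.,175),-0.19,18)
"
```

```text
t 3.83 tcp [ 528.23 -277.84  186.83] yawY -0.0596 z [-0.0031  0.0017 -1.    ] F [ 0.3 -0.2 -3.9] Mo [-0.03  0.03  0.01] w 13.8
t 3.88 tcp [ 528.23 -277.82  186.62] yawY -0.0595 z [-0.0034  0.0019 -1.    ] F [ 0.   0.2 -4.4] Mo [-0.05 -0.13  0.03] w 13.7
total tool shift now [ 0.5874 -0.0911  0.0129] turn [-0.0036 -0.0014  0.1305] shift in final frame [ 0.5706 -0.1668  0.0116]
[0.0326, -0.0051, 0.0007] [-0.0002, -0.0001, 0.0072]
[0.0326, -0.0053, 0.0007] [-0.0002, -0.0001, 0.0072]
[0.0326, -0.0055, 0.0007] [-0.0002, -0.0001, 0.0072]
[0.0325, -0.0058, 0.0007] [-0.0002, -0.0001, 0.0072]
[0.0325, -0.006, 0.0007] [-0.0002, -0.0001, 0.0072]
[0.0324, -0.0062, 0.0007] [-0.0002, -0.0001, 0.0072]
[0.0324, -0.0065, 0.0007] [-0.0002, -0.0001, 0.0072]
[0.0323, -0.0067, 0.0007] [-0.0002, -0.0001, 0.0072]
[0.0323, -0.0069, 0.0007] [-0.0002, -0.0001, 0.0072]
[0.0322, -0.0072, 0.0007] [-0.0002, -0.0001, 0.0072]
[0.0322, -0.0074, 0.0007] [-0.0002, -0.0001, 0.0072]
[0.0321, -0.0076, 0.0007] [-0.0002, -0.0001, 0.0072]
[0.0321, -0.0079, 0.0007] [-0.0002, -0.0001, 0.0072]
[0.032, -0.0081, 0.0007] [-0.0002, -0.0001, 0.0072]
[0.032, -0.0083, 0.0007] [-0.0002, -0.0001, 0.0072]
[0.0319, -0.0086, 0.0007] [-0.0002, -0.0001, 0.0072]
[0.0318, -0.0088, 0.0007] [-0.0002, -0.0001, 0.0072]
[0.0318, -0.009, 0.0006] [-0.0002, -0.0001, 0.0072]
```

View pics/w3.png

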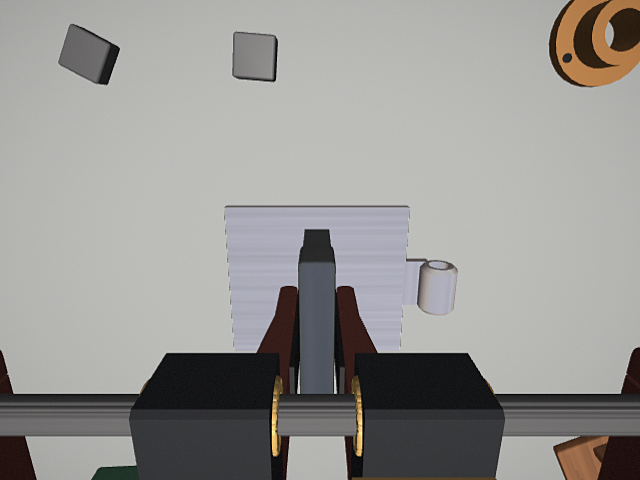

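View pics/w3c.png

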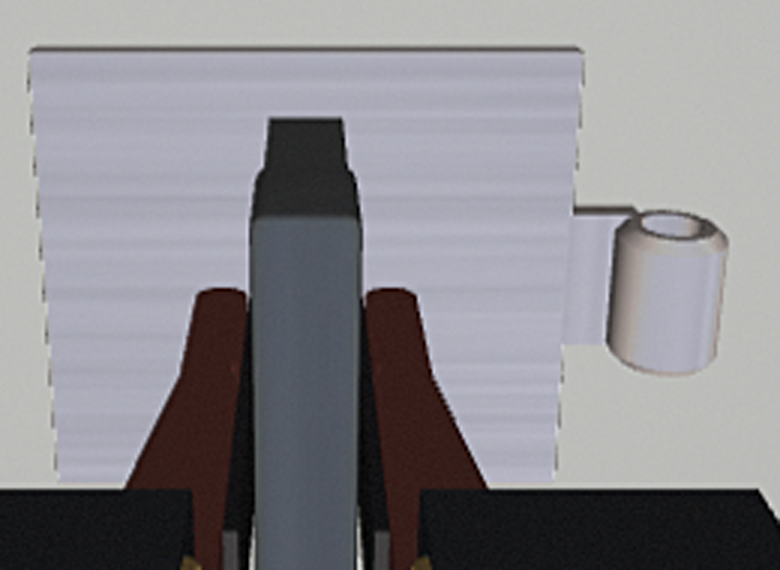

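Flap held squarely: bar over columns 300–335, plate rows 205–350, barrel at (437,288). I'll get its pose in the tool frame, then move to the stand.

```bash
python3 - <<'E'
from wfit import *
P=[(-45,40,5),(45,40,5),(-45,-40,5),(45,-40,5),(-7,31,57),(7,31,57)]
U=px([(31,49),(581,49),(58,482),(555,482),(253,217),(359,217)],3,(215,190))
# virtual tool: yaw 0, tcp at (0,0,28.5)
M=np.column_stack([[0,1,0],[1,0,0],[0,0,-1]]).astype(float)
fitw(P,U,(0,0,0),np.array([0,0,28.5]),M); fitw(P,U,(0,0,0),np.array([0,0,28.5]),M,True)
E
```

```text
[0.4492 2.6832 0.0011]
[[-5.1  5.1 -2.9  2.8 -2.4  2.4]
 [-1.8 -1.9  3.2  3.1 -0.  -0.1]]
[ 0.4519 -0.3246  0.0011 -8.0523]
[[-0.8  0.9  0.4 -0.5 -1.2  1.3]
 [ 0.7  0.6 -0.5 -0.5 -0.1 -0.2]]
```

Call:
carry_out(
  rows=[
    [[0.0326,-0.0051,0.0007],[0,0,0.0072],1],
    [[0.0326,-0.0053,0.0007],[0,0,0.0072],1],
    [[0.0326,-0.0055,0.0007],[0,0,0.0072],1],
    [[0.0325,-0.0058,0.0007],[0,0,0.0072],1],
    [[0.0325,-0.006,0.0007],[0,0,0.0072],1],
    [[0.0324,-0.0062,0.0007],[0,0,0.0072],1],
    [[0.0324,-0.0065,0.0007],[0,0,0.0072],1],
    [[0.0323,-0.0067,0.0007],[0,0,0.0072],1],
    [[0.0323,-0.0069,0.0007],[0,0,0.0072],1],
  ],
)

```text
t: 4.63
ee_pos: [500.2, 18.8, 180.9]
orientation: [-2.354, -2.077, 0.003]
ft_force: [0.7, -0.7, -4.8]
width: 13.7
```

```bash
python3 -c "
from plan import *
plan((472.2,314.,185),-0.19,9)
"
```

```text
t 4.63 tcp [500.16  18.81 180.95] yawY -0.1249 z [-0.0029 -0.     -1.    ] F [ 0.7 -0.7 -4.8] Mo [-0.01 -0.06  0.01] w 13.7
total tool shift now [ 0.2894 -0.0645 -0.004 ] turn [-0.0028  0.0005  0.0651] shift in final frame [ 0.2846 -0.0832 -0.0041]
[0.0322, -0.0072, -0.0004] [-0.0003, 0.0001, 0.0072]
[0.0321, -0.0074, -0.0004] [-0.0003, 0.0001, 0.0072]
[0.032, -0.0076, -0.0004] [-0.0003, 0.0001, 0.0072]
[0.032, -0.0079, -0.0004] [-0.0003, 0.0001, 0.0072]
[0.0319, -0.0081, -0.0004] [-0.0003, 0.0001, 0.0072]
[0.0319, -0.0083, -0.0004] [-0.0003, 0.0001, 0.0072]
[0.0318, -0.0086, -0.0004] [-0.0003, 0.0001, 0.0072]
[0.0318, -0.0088, -0.0004] [-0.0003, 0.0001, 0.0072]
[0.0317, -0.009, -0.0004] [-0.0003, 0.0001, 0.0072]
```

Call:
carry_out(
  rows=[
    [[0.0322,-0.0072,-0.0005],[0,0,0.0072],1],
    [[0.0321,-0.0074,-0.0005],[0,0,0.0072],1],
    [[0.032,-0.0076,-0.0005],[0,0,0.0072],1],
    [[0.032,-0.0079,-0.0005],[0,0,0.0072],1],
    [[0.016,-0.0081,-0.0005],[0,0,0.0072],1],
    [[0,-0.0083,0],[0,0,0.0072],1],
    [[0,-0.0086,0],[0,0,0.0072],1],
    [[0,-0.0088,0],[0,0,0.0072],1],
    [[0,-0.009,0],[0,0,0.0072],1],
    [[0,0,0],[0,0,0],1],
    [[0,0,0],[0,0,0],1],
  ],
)

```text
t: 5.55
ee_pos: [448.8, 170.8, 185.0]
orientation: [2.422, 2.001, -0.0]
ft_force: [0.9, -0.4, -4.2]
width: 13.8
```

```bash
python3 -c "
from plan import *
from workcell import imaging
import cv2
o,M=st()
a=imaging.get_image('wrist')[:,:,::-1]
cv2.imwrite('pics/w4.png',a); np.savez('w4.npz',p=o['ee_pos'],M=M)
cv2.imwrite('pics/w4c.png',cv2.resize(a[0:230,180:520],None,fx=2.3,fy=2.3,interpolation=cv2.INTER_CUBIC))
"
```

```text
t 5.55 tcp [448.83 170.79 185.02] yawY -0.1898 z [ 0.     -0.0001 -1.    ] F [ 0.9 -0.4 -4.2] Mo [ 0.   -0.02  0.02] w 13.8
```

View pics/w4.png

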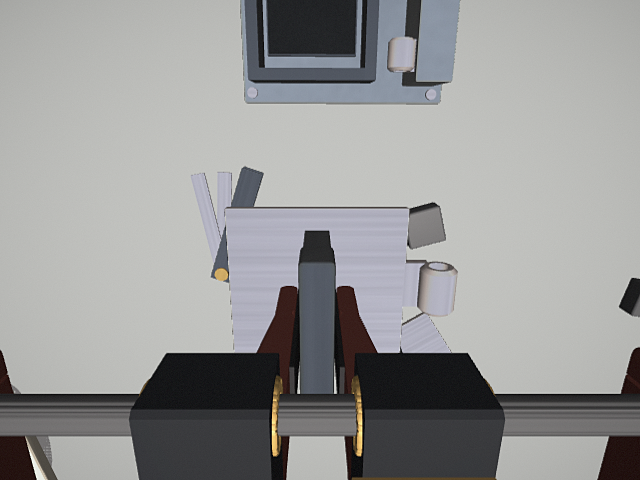

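View pics/w4c.png

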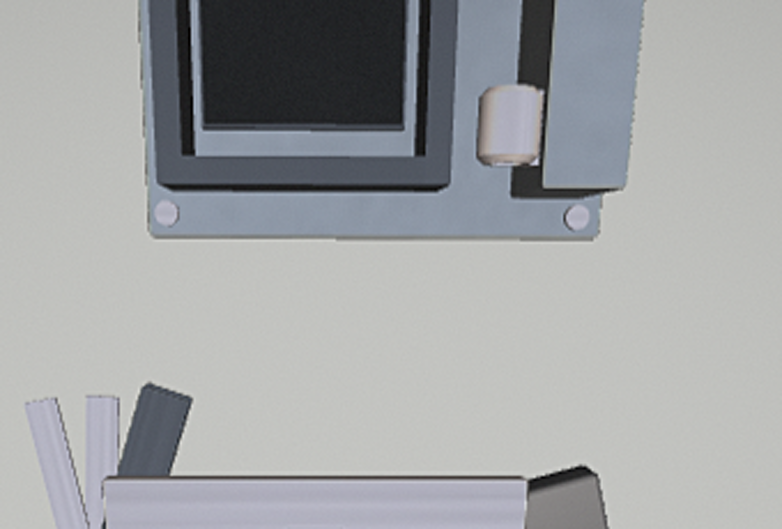

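The flap is parallel to the stand within a few mrad: rim's near edge row about 81, columns 248–375, and jamb near corners at columns 417–452. I'll move 60 mm nearer for a fuller view.

Call:
carry_out(
  rows=[
    [[0.03,0,-0.002],[0,0,0],1],
    [[0.03,0,-0.003],[0,0,0],1],
    [[0,0,0],[0,0,0],1],
    [[0,0,0],[0,0,0],1],
    [[0,0,0],[0,0,0],1],
  ],
)

```text
t: 6.02
ee_pos: [460.5, 229.9, 189.8]
orientation: [2.421, 2.002, -0.001]
ft_force: [-0.3, 0.5, -4.9]
width: 13.7
```

```bash
python3 -c "
from plan import *
from workcell import imaging
import cv2
o,M=st()
a=imaging.get_image('wrist')[:,:,::-1]
cv2.imwrite('pics/w5.png',a); np.savez('w5.npz',p=o['ee_pos'],M=M)
cv2.imwrite('pics/w5c.png',cv2.resize(a[0:230,220:480],None,fx=3,fy=3,interpolation=cv2.INTER_CUBIC))
"
```

```text
t 6.02 tcp [460.48 229.89 189.77] yawY -0.189 z [-0.0005 -0.0005 -1.    ] F [-0.3  0.5 -4.9] Mo [-0.03 -0.03 -0.  ] w 13.7
```

View pics/w5c.png

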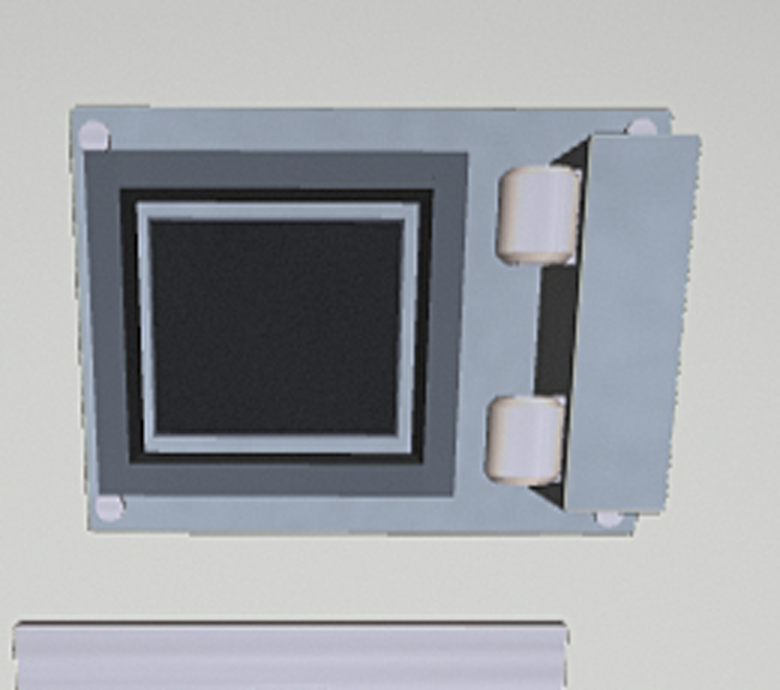

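```bash
python3 - <<'E'
from wfit import *
P=[(-45,40,42),(45,40,42),(-45,-40,42),(45,-40,42),(69.7,42,56),(95,42,56),(69.7,-42,56),(95,-42,56)]
U=px([(86,151),(467,152),(99,494),(453,495),(591,135),(701,136),(565,511),(665,513)],3,(220,0))
M=np.column_stack([[0,1,0],[1,0,0],[0,0,-1]]).astype(float)
d=np.load('w5.npz')
for z in (0,1): x=fitw(P,U,(0,80,0),np.array([0,0,d['p'][2]]),M,z)
for z in (0,1): fitw(P,U,(470,310,-.19),d['p'],d['M'],z)
E
```

```text
[-3.4016 84.9153 -0.004 ]
[[-1.5  0.7 -0.7  0.2 -0.2  1.3 -0.7  0.8]
 [-0.7 -0.4  0.9  1.1 -0.9 -1.   1.2  0.7]]
[-2.9462 85.0437 -0.0042 -3.4143]
[[-0.   0.7  0.5  0.2 -0.7  0.4 -1.1  0. ]
 [-0.2  0.2  0.2  0.4 -0.3 -0.4  0.4 -0.1]]
[473.0123 313.8468  -0.193 ]
[[-1.5  0.7 -0.7  0.2 -0.2  1.3 -0.7  0.8]
 [-0.7 -0.4  0.9  1.1 -0.9 -1.1  1.2  0.7]]
[473.4908 313.8864  -0.1931  -3.4758]
[[-0.   0.7  0.5  0.2 -0.7  0.4 -1.1  0. ]
 [-0.2  0.1  0.2  0.4 -0.3 -0.4  0.4 -0.1]]
```

```bash
cat > joint.py <<'E'
from wfit import *
PF=np.array([(-45,40,5),(45,40,5),(-45,-40,5),(45,-40,5),(-7,31,57),(7,31,57),(-7,-31,57),(7,-31,57)],float)
PS=np.array([(-45,40,42),(45,40,42),(-45,-40,42),(45,-40,42),(69.7,42,56),(95,42,56),(69.7,-42,56),(95,-42,56)],float)
U1=px([(45,37),(523,42),(55,436),(503,439),(244,153),(330,153),(242,508),(323,508)],4,(250,170))
U3=px([(31,49),(581,49),(58,482),(555,482),(253,217),(359,217)],3,(215,190))
U5=px([(86,151),(467,152),(99,494),(453,495),(591,135),(701,136),(565,511),(665,513)],3,(220,0))
U4=px([(157,188),(449,189),(544,189),(625,189)],2.3,(180,0)); P4=PS[[2,3,6,7]]
V=np.column_stack([[0,1,0],[1,0,0],[0,0,-1]]).astype(float)
d4=np.load('w4.npz');d5=np.load('w5.npz')
T0=C['T_tool_cam'].copy()
def W(p,P,z=0):
    c,s=np.cos(p[2]),np.sin(p[2]); return P@np.array([[c,-s,0],[s,c,0],[0,0,1]]).T+[p[0],p[1],z]
def f(p,full=True):
    T=T0.copy(); T[:3,:3]=T0[:3,:3]@R.from_rotvec(p[:3]).as_matrix(); T[:3,3]+=p[3:6]; C['T_tool_cam']=T
    s=p[6]
    Mh=V; 
    z=lambda P,tcp,M:wproj(P,tcp,M)
    r=[wproj(W(p[7:10],PF),[0,0,140.2],V)-U1, wproj(W(p[10:13],PS),[0,0,d5['p'][2]],V)-U5,
       wproj(W(p[13:16],PF[:6]),[0,0,28.5+s],V)-U3, wproj(W(p[16:19],P4),[0,0,d4['p'][2]],V)-U4]
    r=np.concatenate([q.ravel() for q in r])
    return np.concatenate([r/0.4,p[:3]/.01,p[3:6]/2,[p[6]/1.0]])
x0=np.zeros(19); x0[11]=85;x0[17]=140
r=least_squares(f,x0,x_scale=np.r_[[.01]*3,[1]*4,[1,1,.01]*4]); np.set_printoptions(precision=4,suppress=True)
print('cam',r.x[:3],r.x[3:6],'dz held',r.x[6]);print('stand',r.x[10:13],'held',r.x[13:16],'stand@4',r.x[16:19],'flap@1',r.x[7:10]); print('rms',np.sqrt(np.mean((f(r.x)[:-7]*.4)**2)))
h,s=r.x[13:16],r.x[10:13]; print('shift flapx,flapy',s[:2]-h[:2],'yaw',s[2]-h[2])
E
python3 joint.py
```

```text
cam [-0.0015  0.0009  0.0003] [-0.0001 -0.0002 -4.1184] dz held 3.3874673008506693
stand [-2.5516 84.599  -0.004 ] held [ 0.5989 -0.3612  0.0012] stand@4 [ -2.8412 143.8555   0.0066] flap@1 [ 3.3286 -4.9092 -0.0087]
rms 0.5944882795535891
shift flapx,flapy [-3.1506 84.9602] yaw -0.005221570024879862
```

Call:
carry_out(
  rows=[
    [[0.02,-0.0012,0],[0,0,0.005],1],
    [[0.025,-0.0015,0],[0,0,0],1],
    [[0.025,-0.0015,0],[0,0,0],1],
    [[0.015,-0.0015,0.01],[0,0,0],1],
    [[0,0,0.025],[0,0,0],1],
    [[0,0,0.025],[0,0,0],1],
    [[0,0,0.02],[0,0,0],1],
    [[0,0,0.008],[0,0,0],1],
    [[0,0,0],[0,0,0],1],
    [[0,0,0],[0,0,0],1],
    [[0,0,0],[0,0,0],1],
  ],
)

```text
t: 6.98
ee_pos: [472.2, 315.1, 103.2]
orientation: [2.427, 1.995, 0.003]
ft_force: [1.0, -0.3, -4.9]
width: 13.8
```

```bash
cat > snap.py <<'E'
import sys
from plan import *
from workcell import imaging
import cv2
n=sys.argv[1]
o,M=st()
a=imaging.get_image('wrist')[:,:,::-1]; b=imaging.get_image('side')[:,:,::-1]
cv2.imwrite(f'pics/{n}.png',a); np.savez(f'{n}.npz',p=o['ee_pos'],M=M)
cv2.imwrite(f'pics/{n}c.png',cv2.resize(a[190:390,215:475],None,fx=3,fy=3,interpolation=cv2.INTER_CUBIC))
cv2.imwrite(f'pics/{n}s.png',cv2.resize(b[330:480,235:415],None,fx=4,fy=4,interpolation=cv2.INTER_CUBIC))
E
python3 snap.py w6
```

```text
t 6.98 tcp [472.2  315.1  103.24] yawY -0.1947 z [ 0.0017  0.0011 -1.    ] F [ 1.  -0.3 -4.9] Mo [-0.   -0.04  0.04] w 13.8
```

View pics/w6c.png

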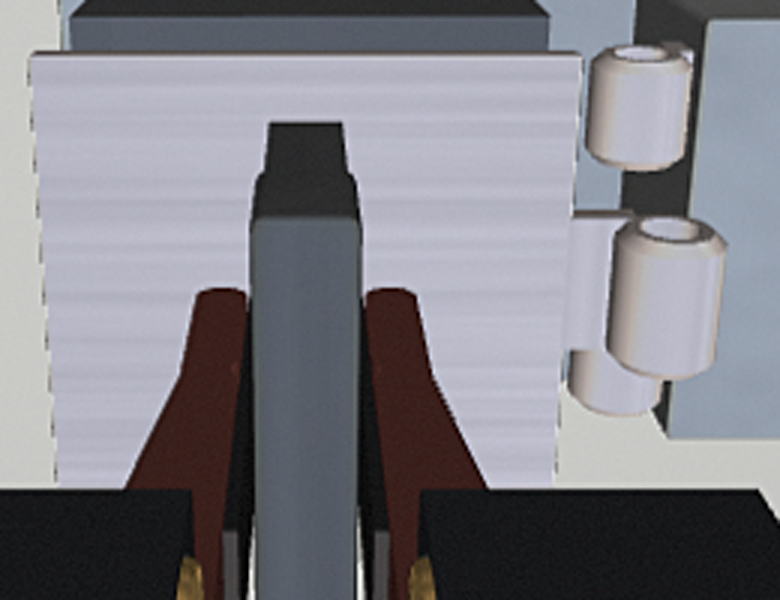

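View pics/w6s.png

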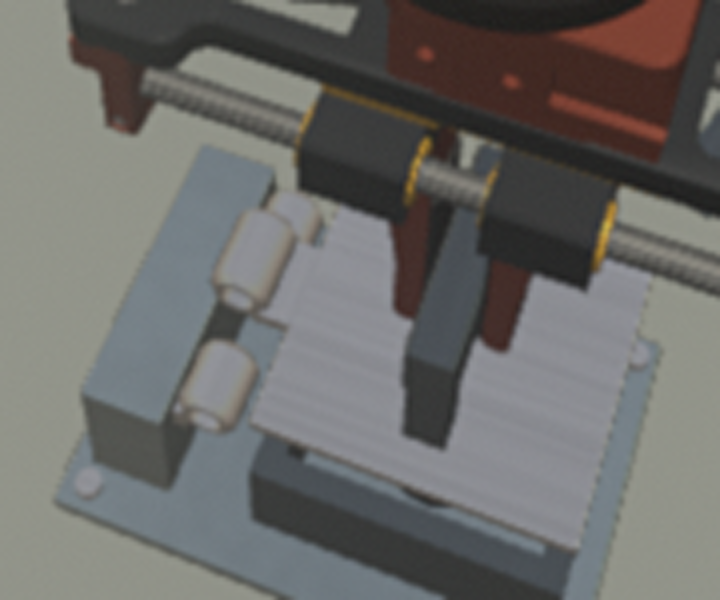

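```bash
cat >> joint.py <<'E'
def rel(P,U,tz,x0):
    g=lambda p:(wproj(W(p,np.array(P,float)),[0,0,tz],V)-U).ravel()
    q=least_squares(g,x0); print(q.x); print(g(q.x).reshape(-1,2).T.round(1)); return q.x
E
python3 - <<'E'
from joint import *
d=np.load('w6.npz')
print('stand in tool'); s=rel([(69.7,42,56),(69.7,-42,56),(-45,40,42),(45,40,42)],px([(707,20),(669,437),(72,16),(549,16)],3,(215,190)),d['p'][2],(0,0,0))
print('held');h=rel(PF[:6],px([(32,55),(581,55),(58,483),(554,483),(253,218),(359,218)],3,(215,190)),28.5+r.x[6],(0,0,0))
print(s-h)
E
```

```text
cam [-0.0015  0.0009  0.0003] [-0.     -0.0002 -4.1202] dz held 3.3875054295400338
stand [-2.5573 84.5968 -0.004 ] held [ 0.5936 -0.3634  0.0012] stand@4 [ -2.8471 143.8533   0.0066] flap@1 [ 3.3234 -4.9113 -0.0087]
rms 0.5944878520155455
shift flapx,flapy [-3.1509 84.9602] yaw -0.005221569701865617
stand in tool
[ 2.1203 -1.7793  0.0064]
[[-0.4 -1.1  0.9  0.6]
 [-0.3 -0.4  0.7 -0.2]]
held
[ 0.5824 -0.7809  0.0003]
[[-1.4  1.   0.2 -0.3 -1.1  1.4]
 [-0.7 -0.7 -0.1 -0.2  0.7  0.7]]
[ 1.5379 -0.9984  0.006 ]
```

Call:
carry_out(
  rows=[
    [[-0.001,0,0.005],[0,0,0],1],
    [[0,0,0.005],[0,0,0],1],
    [[0,0,0.004],[0,0,0],1],
    [[0,0,0.003],[0,0,0],1],
    [[0,0,0.002],[0,0,0],1],
    [[0,0,0],[0,0,0],1],
    [[0,0,0],[0,0,0],1],
  ],
)

```text
t: 7.67
ee_pos: [470.8, 313.8, 83.1]
orientation: [-2.426, -1.996, 0.001]
ft_force: [-2.0, -2.3, 1.5]
width: 13.8
```

```bash
python3 snap.py w7
```

```text
t 7.67 tcp [470.78 313.82  83.08] yawY -0.1941 z [-0.0006 -0.0004 -1.    ] F [-2.  -2.3  1.5] Mo [-0.21  0.33 -0.01] w 13.8
```

View pics/w7c.png

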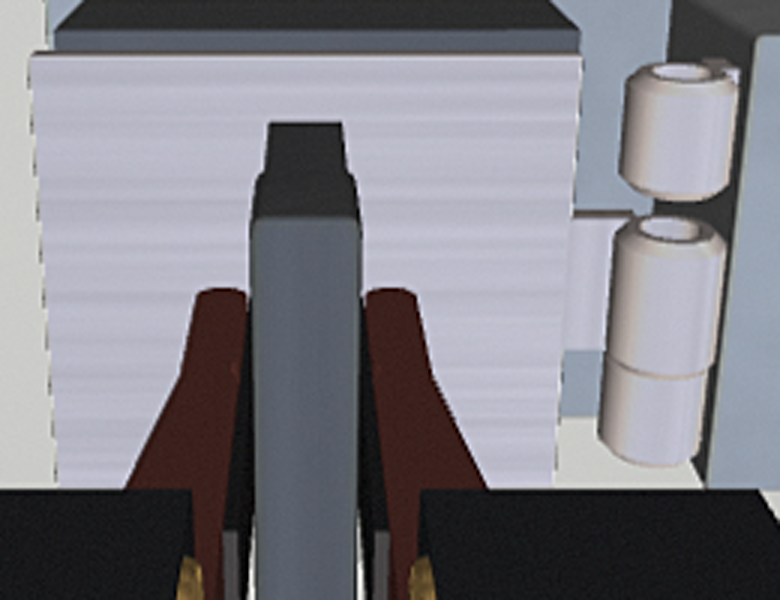

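View pics/w7s.png

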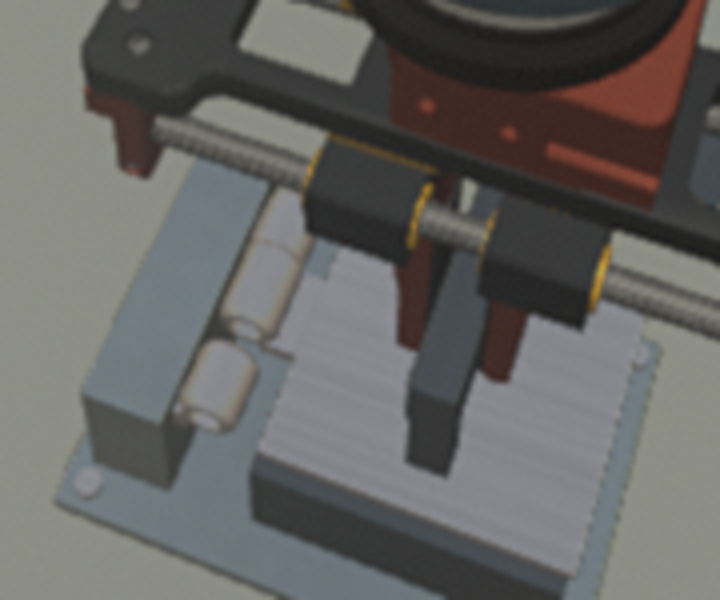

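```bash
python3 - <<'E'
from joint import *
d=np.load('w7.npz')
for tz in (80.5,83,85):
  print('stand in tool',tz); s=rel([(69.7,42,56),(-45,40,42),(45,40,42)],px([(755,38),(57,30),(579,30)],3,(215,190)),tz,(0,0,0))
h=rel(PF[:6],px([(33,55),(581,55),(58,483),(554,483),(253,218),(359,218)],3,(215,190)),28.5+r.x[6],(0,0,0))
print(s-h)
E
python3 -c "
import cv2
a=cv2.imread('pics/w7.png')[190:360,400:480]
cv2.imwrite('pics/w7z.png',cv2.resize(a,None,fx=3.5*1,fy=3.5,interpolation=cv2.INTER_CUBIC))"
```

```text
cam [-0.0015  0.0009  0.0003] [-0.      0.0001 -4.1188] dz held 3.387474821251702
stand [-2.5538 84.5996 -0.004 ] held [ 0.5968 -0.3606  0.0012] stand@4 [ -2.8434 143.8561   0.0066] flap@1 [ 3.3265 -4.9086 -0.0087]
rms 0.5944881917626946
shift flapx,flapy [-3.1506 84.9602] yaw -0.0052215797507151294
stand in tool 80.5
[ 2.4686  0.4242 -0.0017]
[[ 0.4 -1.1  0.7]
 [-0.2  0.   0.4]]
stand in tool 83
[ 2.818  -0.0581 -0.002 ]
[[-0.8  0.6  0.3]
 [-0.3 -0.1  0.3]]
stand in tool 85
[ 3.0976 -0.4452 -0.0022]
[[-1.8  1.9 -0.1]
 [-0.3 -0.2  0.2]]
[ 0.6046 -0.78    0.0001]
[[-1.7  1.1  0.2 -0.2 -1.   1.5]
 [-0.7 -0.7 -0.1 -0.1  0.7  0.7]]
[ 2.493   0.3348 -0.0023]
```

View pics/w7z.png

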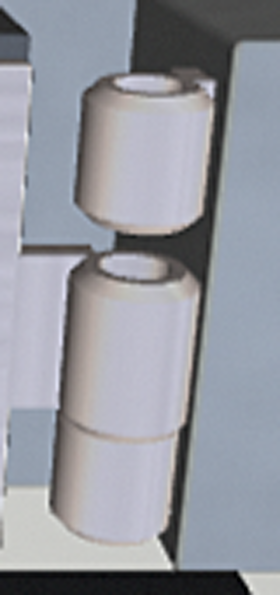

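Call:
carry_out(
  rows=[
    [[0.0005,0.0005,0.0015],[0,0,0],1],
    [[0,0,0.0015],[0,0,0],1],
    [[0,0,0.0015],[0,0,0],1],
    [[0,0,0.001],[0,0,0],1],
    [[0,0,0],[0,0,0],1],
    [[0,0,0],[0,0,0],1],
  ],
)

```text
t: 8.27
ee_pos: [471.8, 314.4, 77.7]
orientation: [2.426, 1.996, 0.001]
ft_force: [-1.8, -1.2, 4.6]
width: 14.0
```

```bash
python3 snap.py w8
```

```text
t 8.27 tcp [471.82 314.44  77.66] yawY -0.1942 z [ 0.0004  0.0002 -1.    ] F [-1.8 -1.2  4.6] Mo [-0.3   0.41  0.03] w 14.0
```

View pics/w8c.png

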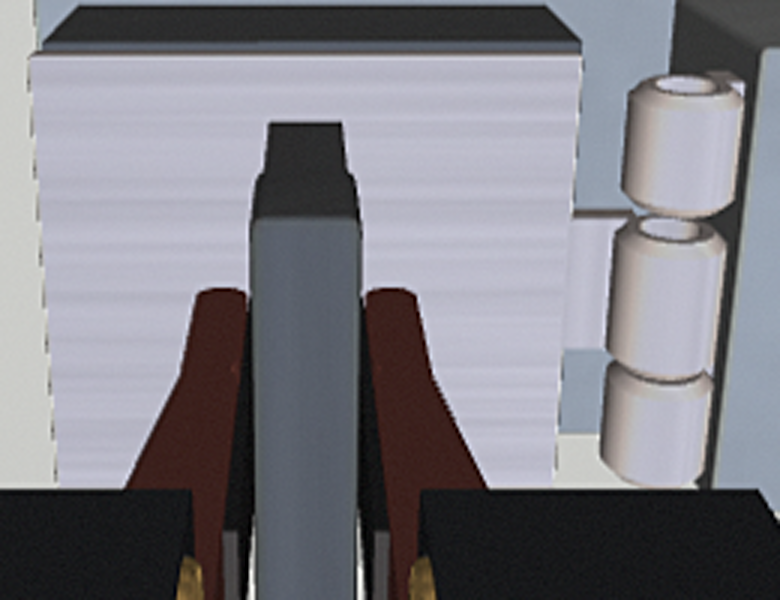

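View pics/w8s.png

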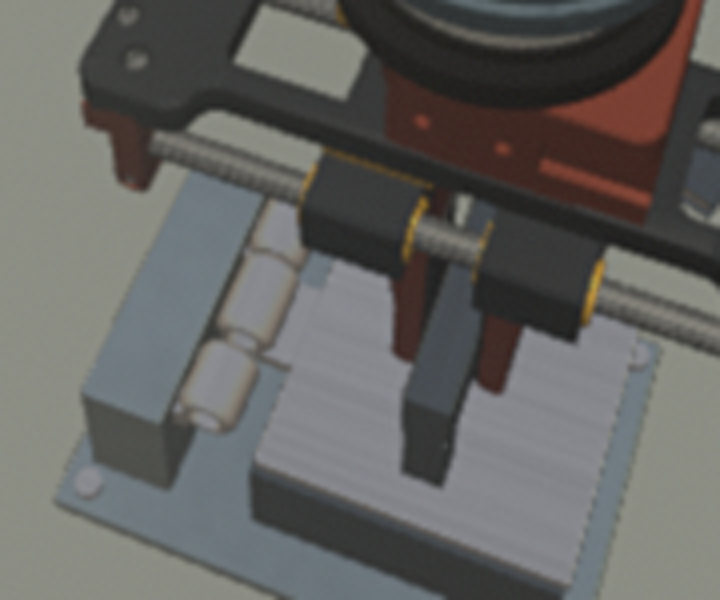

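Nested between the barrels with the pad partly pressed (about 9 N). Press further.

Call:
carry_out(
  rows=[
    [[0,0,0.0015],[0,0,0],1],
    [[0,0,0.0015],[0,0,0],1],
    [[0,0,0.001],[0,0,0],1],
    [[0,0,0],[0,0,0],1],
    [[0,0,0],[0,0,0],1],
  ],
)

```text
t: 8.78
ee_pos: [471.7, 314.3, 74.9]
orientation: [2.426, 1.996, 0.0]
ft_force: [-6.2, -5.2, 19.6]
width: 14.0
```

Call:
carry_out(
  rows=[
    [[0,0,0.001],[0,0,0],1],
    [[0,0,0],[0,0,0],1],
    [[0,0,0],[0,0,0],1],
  ],
)

```text
t: 9.03
ee_pos: [471.8, 314.3, 74.8]
orientation: [2.426, 1.996, 0.001]
ft_force: [-9.1, -6.8, 28.2]
width: 13.9
```

Call:
carry_out(
  rows=[
    [[0,0,0.001],[0,0,0],1],
    [[0,0,0],[0,0,0],1],
    [[0,0,0],[0,0,0],1],
  ],
)

```text
t: 9.28
ee_pos: [471.8, 314.6, 74.4]
orientation: [-2.426, -1.996, -0.002]
ft_force: [-10.0, -6.1, 33.1]
width: 13.9
```

```bash
python3 snap.py w9
```

```text
t 9.28 tcp [471.84 314.65  74.43] yawY -0.1942 z [ 0.0008  0.0007 -1.    ] F [-10.   -6.1  33.1] Mo [-1.03  1.8  -0.  ] w 13.9
```

View pics/w9c.png

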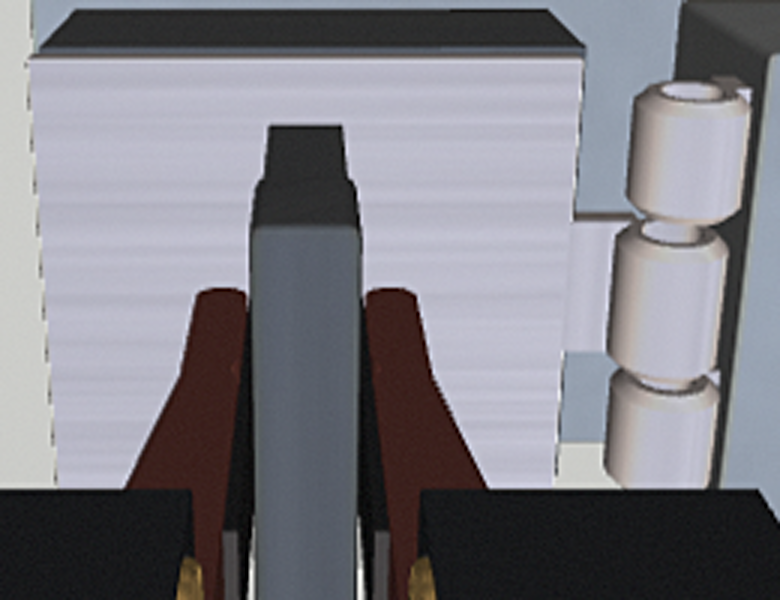

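View pics/w9s.png

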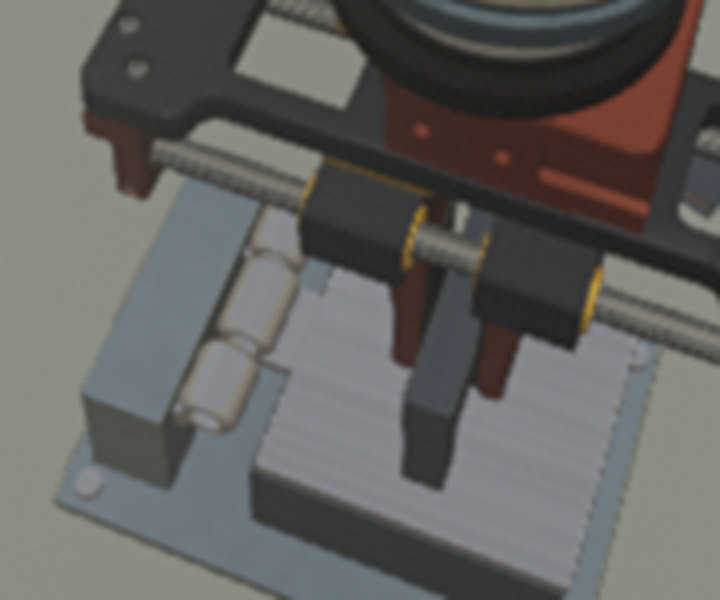

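The flap looks seated on the rim. I'll ease the press by 1 mm and push back toward the jamb.

Call:
carry_out(
  rows=[
    [[0,0,-0.001],[0,0,0],1],
    [[0,0.001,0],[0,0,0],1],
    [[0,0.001,0],[0,0,0],1],
    [[0,0,0],[0,0,0],1],
    [[0,0,0],[0,0,0],1],
  ],
)

```text
t: 9.8
ee_pos: [472.5, 314.7, 74.5]
orientation: [-2.426, -1.994, 0.001]
ft_force: [-14.0, -1.6, 25.6]
width: 14.0
```

Call:
carry_out(
  rows=[
    [[0,0.001,0],[0,0,0],1],
    [[0,0,0],[0,0,0],1],
    [[0,0,0],[0,0,0],1],
  ],
)

```text
t: 10.05
ee_pos: [473.5, 314.6, 74.4]
orientation: [-2.425, -1.994, 0.001]
ft_force: [-13.4, -0.5, 25.9]
width: 13.5
```

```bash
python3 snap.py w10
```

```text
t 10.05 tcp [473.48 314.61  74.44] yawY -0.1947 z [-0.0014  0.001  -1.    ] F [-13.4  -0.5  25.9] Mo [-0.03  2.16  0.02] w 13.5
```

View pics/w10c.png

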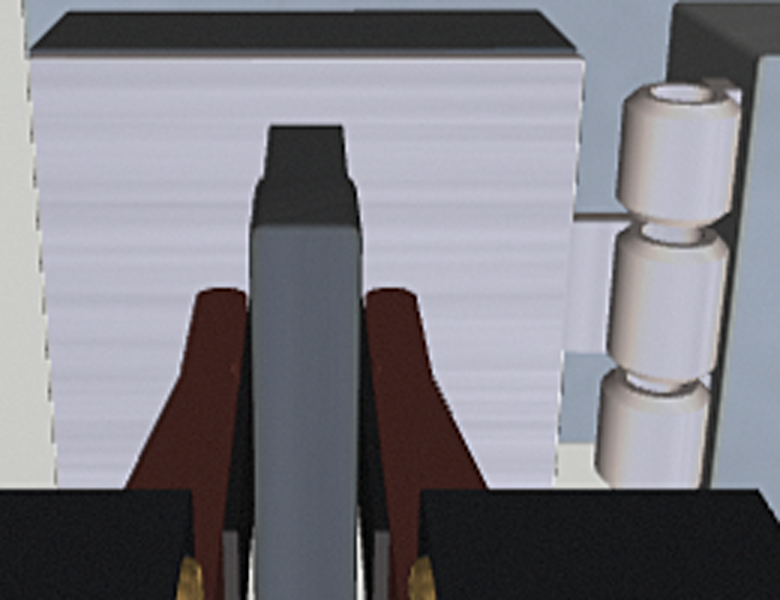

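Barrels now appear in line (upper centre col 680, flap 670, lower 654 in the crop). I'll push slightly more to check that it bears on the jamb.

Call:
carry_out(
  rows=[
    [[0,0.0007,0],[0,0,0],1],
    [[0,0,0],[0,0,0],1],
    [[0,0,0],[0,0,0],1],
  ],
)

```text
t: 10.4
ee_pos: [473.8, 314.6, 74.5]
orientation: [-2.425, -1.994, 0.001]
ft_force: [-15.4, 1.1, 26.0]
width: 13.5
```

Call:
carry_out(
  rows=[
    [[0,0.0007,0],[0,0,0],1],
    [[0,0,0],[0,0,0],1],
    [[0,0,0],[0,0,0],1],
  ],
)

```text
t: 10.65
ee_pos: [473.9, 314.6, 74.5]
orientation: [-2.425, -1.993, 0.003]
ft_force: [-17.1, 1.7, 27.6]
width: 14.0
```

```bash
python3 snap.py w11
```

```text
t 10.65 tcp [473.9  314.57  74.49] yawY -0.1949 z [-0.0031  0.0011 -1.    ] F [-17.1   1.7  27.6] Mo [0.34 2.81 0.01] w 14.0
```

View pics/w11c.png

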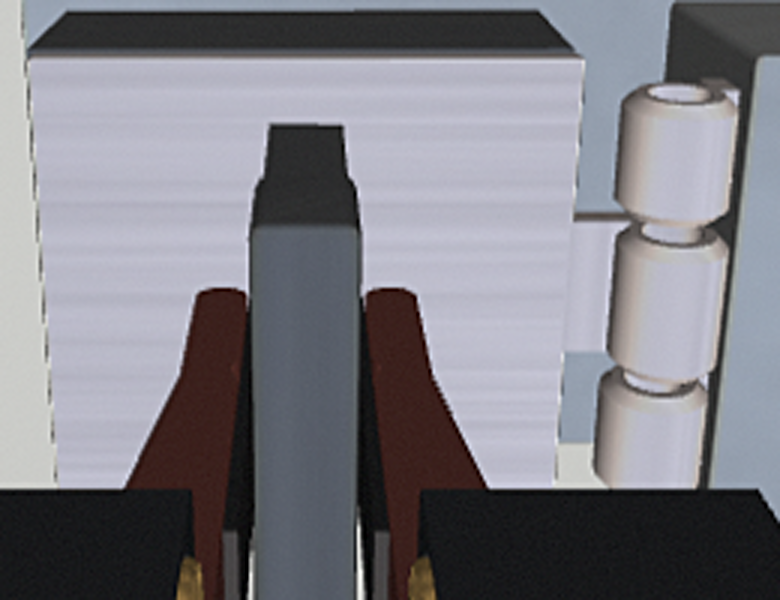

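View pics/w11s.png

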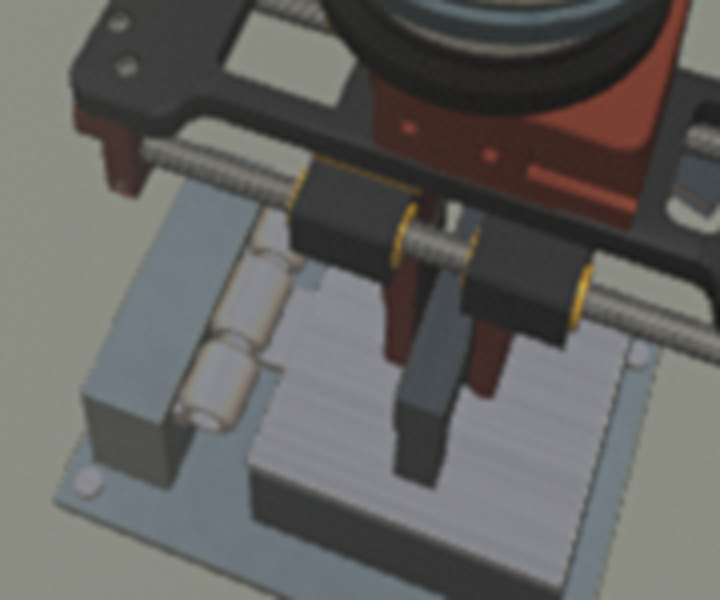

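```bash
python3 - <<'E'
from joint import *
U=px([(29,58),(583,58),(253,226),(360,226)],3,(215,190)); P=PF[[0,1,4,5]]
g=lambda p:(wproj(W(p[:3],P),[0,0,p[3]],V)-U).ravel()
q=least_squares(g,[0,0,0,30]); print('underside below TCP',q.x,g(q.x).round(1))
print('held before', 28.5+r.x[6], 'underside z now', 74.49-q.x[3])
E
```

```text
cam [-0.0015  0.0009  0.0003] [-0.     -0.0001 -4.118 ] dz held 3.3874610461607073
stand [-2.5495 84.599  -0.004 ] held [ 0.6006 -0.3612  0.0012] stand@4 [ -2.8388 143.8554   0.0066] flap@1 [ 3.3303 -4.9092 -0.0087]
rms 0.5944883384047837
shift flapx,flapy [-3.1502 84.9602] yaw -0.00522157992715633
underside below TCP [ 0.5914 -1.8912  0.0002 32.8271] [ 0.2  0.1 -0.2  0.1 -1.  -0.1  1.  -0.1]
held before 31.88746104616071 underside z now 41.66289226307619
```

Call:
carry_out(
  rows=[
    [[0,0,0],[0,0,0],1],
    [[0,0,0],[0,0,0],1],
    [[0,0,0],[0,0,0],1],
    [[0,0,0],[0,0,0],1],
    [[0,0,0],[0,0,0],1],
    [[0,0,0],[0,0,0],1],
  ],
)

```text
t: 11.25
ee_pos: [473.9, 314.6, 74.5]
orientation: [-2.425, -1.993, 0.003]
ft_force: [-16.9, 2.1, 28.3]
width: 13.8
```

Underside is about 42 mm and the force is steady. One last zoom on the barrel gaps for the y check.

```bash
python3 -c "
import cv2
a=cv2.imread('pics/w11.png')[210:355,400:480]; b=cv2.imread('pics/w11s.png')[150:450,150:350]
a=cv2.resize(a,None,fx=4,fy=4,interpolation=cv2.INTER_CUBIC); b=cv2.resize(b,(387,580))
cv2.imwrite('pics/w11z.png',cv2.hconcat([a,b]))"
```

```text
(no output)
```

View pics/w11z.png

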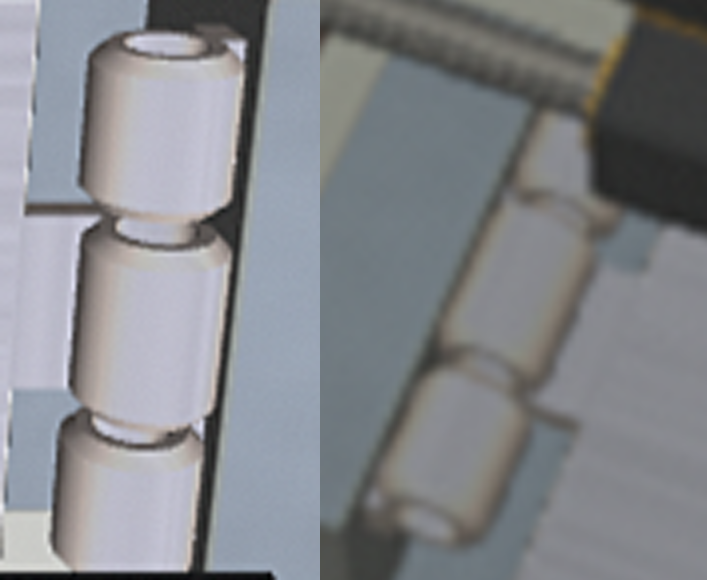

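The three barrels are in line and the gaps at both ends are even, with bearing on the jamb. Handing in.

```bash
python3 -c "
from plan import *
from workcell import close_job
st(); print(close_job())"
```

```text
t 11.25 tcp [473.87 314.57  74.47] yawY -0.1948 z [-0.0031  0.0011 -1.    ] F [-16.9   2.1  28.3] Mo [0.36 2.87 0.01] w 13.8
the job is handed in; nothing more can be done
None
```

I gripped the steel flap by its bar, lifted it clear, and lowered it with its barrel between the two jamb barrels. I then pressed it onto the housing rim and pushed it back until it bore on the jamb. I handed the job in at 11.25 s, still gripping the bar and holding the flap down. No verdict was reported.

**Last checks:**
- **Height:** the underside is at about 42 mm (estimate 41.7 mm), which is rim height, so the pad should be fully pressed. The wrist shows a steady upward force of about 28 N.
- **Alignment:** the three barrels appear in line in both cameras. I estimate the flap's hole is about 0.7 mm toward the jamb, consistent with the barrel touching it. The gaps at the two barrel ends look even.
- **Level and parallel:** the tool is within about 0.003 rad of vertical. The last wrist image shows the flap square in the tool, and the tool's yaw matches the measured stand yaw to about 0.002 rad.
- **Grip:** the fingers are closed on the bar at 13.8 mm.

**Disagreements:** the wrist camera's calibration was about 4 mm off in height, so I corrected for it with a joint fit. The bar sits about 3 to 4 mm lower in the fingers than I meant to grip it, and it shifted about 1 mm in the pads during pressing. Both are well inside the 22 mm allowed.

I touched nothing else on the counter that I know of, but I took no final top view to confirm it.

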